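# Dock the returned solar lamp in the third gap of the charging rack

## Robot

A 6-joint arm with a two-finger parallel gripper is mounted at the origin on the work surface. World frame = base frame: x ahead of the robot, y to its left, z up, the work surface at z = 0. Lengths are in mm, angles in rad, forces in N, time in s.
With the tool pointing down it reaches from about 275 to 1000 mm from the base axis. Payload 8.4 kg.
Tool frame: the origin (TCP) lies on the centre line of the jaws, within the pads' length; the fingertips stand 17 mm ahead of it and the grasp point (between the pads) lies 2 mm behind it (r.tcp_to_tips is the z of the fingertips in the tool frame, in mm); z points along the fingers, y is the direction in which the jaws open and shut (so a half turn about z gives the same grasp; the last joint's range is limited). The gripper opens to 85 mm and grips with 20 to 120 N. Pads are 22 mm wide; open, the fingers measure 114 mm over their backs; the gripper's body (76 mm by 85 mm) begins 54 mm behind the grasp point. The pads swing forward as they close: fully open they stand 13 mm farther back than shut.
Start: joints at [1.221, 0.353, 1.633, -0, 1.155, -0.002], TCP at [213.018, 587.581, 248.281] pointing down, gripper open.
Joint ranges: [-2.63, 2.63], [-0.92, 2.1], [0.06, 2.66], [-1.3, 4.44], [0, 2.69], [-3.02, 3.02]. Speed limits (rad/s): [2.22, 2.22, 2.79, 3.14, 3.14, 3.14].

## Interface

Orientations are given as [roll, pitch, yaw] about the fixed x, y, z axes, in that order (R = Rz(yaw) Ry(pitch) Rx(roll)).
In Python, from rig import r, cams, job gives the robot as it stands.
- The arm moves only by the tool drive_tool, never from a script. Its argument "deltas" is a list of rows, each a list of 4 numbers: the shift along the tool's x, y, z in cm, then the turn about the tool's z in rad. In form: [[x, y, z, roll], ...]. A call has 1 to 12 rows; each row shifts and turns the commanded pose from where the row before left it, along the tool's axes as they then stand; what a row does not reach is not made up. A row lasts 1/12 s, in which the tool goes at most 41.7 mm and 7.16 degrees, less where a joint would pass 70% of its speed; a pose out of reach is approached as far as the arm can. A call with a gripper value outside its range is refused whole. "jaw" is the closure, from 0 (fully open) to 1 (shut), set as the call begins (left out, the last holds). The fingers move at their own pace and stop on an object; "force" is the grip in N (left out, the last holds). Time passes only in rows, so rows that do not move let the fingers close. It gives the time, the measured TCP pose, the force and the opening at its end, in the units of the state.
- r.sense(): the state, without advancing time (a new reading comes with each control period).
- cams.grab_frame(name): name is "scene" or "side" or "wrist"; returns (picture, depth): 480x640x3 uint8, red, green, blue; 480x640 float32, mm along the optical axis (not along the pixel's ray), 0 where there is no reading.
- cams.camera_params(name): a dict with "fx", "fy", "cx", "cy" (pixels), "k1" (the pictures are not rectified: a ray, as slopes to the right and down, at radius r is drawn at 1 + k1 r^2 times it, then the intrinsics apply), "R" (3x3) and "t" (3): a world point X has camera coordinates R X + t. Camera axes: x right, y down, z forward; pixel columns grow to the right and rows downward; lengths in mm; the calibration is good to about 2 mm. A picture is of the moment at which its call begins: read the wrist's pose just before it. camera_params takes no time and is no camera call; for the wrist camera it gives the pose at the moment of the call.
- job.sign_off(): hands the job in, once; it reports no verdict.
The state is a dict: "clock": time; "qpos": joint angles; "qvel": joint speeds; "joint_efforts": joint torques, N m; "eef_pos": TCP position; "tcp_rot": TCP orientation; "contact_force": force on the tool from outside, world axes, zero at the start; "wrist_torque": the same for the moment, N m; "opening": opening from 0.0 (shut) to 1.0 (fully open).
Only numpy, scipy, OpenCV 4.12 (cv2) and the standard library are available. Lean on these libraries where they do the work, as an engineer would, in place of code of your own. Each camera call takes 0.05 s, during which the arm holds its last target. There are 200 camera calls.

## Task

Put the returned solar lamp, which stands loose on the table before the charging rack, into the rack's third gap, counted from the end of the rack where the pencil tin stands and counting every gap, filled or empty. First count the gaps by running one fingertip lightly along the top of the rack's front rail from that end, touching the rail over the first, the second and the third gap in turn and going no further along it; then push the lamp along the table into that third gap until it is fully home against the contacts at the back. The lamp stays down on the table all the time, never lifted or tipped, and the pencil tin, the mug and the lamp already docked are left where they stand.

Things in the scene. Friction and masses are not known exactly. Their poses are not given: they have to be found in the camera images.
- rack: wooden charging rack fixed to the table, 462 wide, 66 mm high: a row of six gaps open at the robot's side and above, floored by the table. Origin at table level under the middle of the rail's front edge; x points into the gaps, y along the rail to the robot's left. Gap centres at y = +185, +111, +37, -37, -111, -185 mm, each 64 mm wide between 10 mm dividers; the rail spans x = 0 to 20 mm, z = 54 to 66 mm
- contacts (a point): middle of the back of the rack, 16 mm above the table, in the plane of the tips of the brass contact studs (two rigid studs in each gap, 72 mm behind the rail's front edge, 4 mm proud of the 50 mm high back board); a lamp slides in under the rail until it meets them
- rail_a: the stretch of the rack's front rail over gap 1 counted from the robot's LEFT (+y) end of the rack; origin in the middle of its flat top face, 66 mm above the table; 64 mm long along y, 20 mm deep along x, 12 mm thick. The gap lies under and behind it, centred on the same y of the rack's frame; the six stretches and the 10 mm divider tops between them form one smooth, continuous, level rail
- rail_b: the stretch of the rack's front rail over gap 2 counted from the robot's LEFT (+y) end of the rack; origin in the middle of its flat top face, 66 mm above the table; 64 mm long along y, 20 mm deep along x, 12 mm thick. The gap lies under and behind it, centred on the same y of the rack's frame
- rail_c: the stretch of the rack's front rail over gap 3 counted from the robot's LEFT (+y) end of the rack; origin in the middle of its flat top face, 66 mm above the table; 64 mm long along y, 20 mm deep along x, 12 mm thick. The gap lies under and behind it, centred on the same y of the rack's frame
- rail_d: the stretch of the rack's front rail over gap 4 counted from the robot's LEFT (+y) end of the rack; origin in the middle of its flat top face, 66 mm above the table; 64 mm long along y, 20 mm deep along x, 12 mm thick. The gap lies under and behind it, centred on the same y of the rack's frame
- rail_e: the stretch of the rack's front rail over gap 5 counted from the robot's LEFT (+y) end of the rack; origin in the middle of its flat top face, 66 mm above the table; 64 mm long along y, 20 mm deep along x, 12 mm thick. The gap lies under and behind it, centred on the same y of the rack's frame
- rail_f: the stretch of the rack's front rail over gap 6 counted from the robot's LEFT (+y) end of the rack; origin in the middle of its flat top face, 66 mm above the table; 64 mm long along y, 20 mm deep along x, 12 mm thick. The gap lies under and behind it, centred on the same y of the rack's frame
- lamp: returned solar lamp, a loose white box 80 long (x), 54 wide (y), 34 mm high, dark solar cell on top, about 0.2 kg, slides on the table; origin mid-underside. Its -x end, with the black toggle switch on top (to 41 mm), faces the robot, its +x end with brass pads the rack. Home, it meets the studs: origin at x = 32 mm of the rack's frame, its -x end 8 mm out in front of the rail
- docked_lamp: an identical lamp, loose, already home in the fifth gap from the robot's left; origin in the middle of its underside; leave alone
- pencil_tin: green plastic pencil tin, 74 mm across, 95 mm high (pencils to 135 mm), loose, standing beside one end of the rack (either end); origin in the middle of its underside; the count begins at its end; leave alone
- mug: stainless steel mug, 80 mm across, 85 mm high, with a handle, loose, standing beside the other end of the rack; origin in the middle of its underside; leave alone. (Well off to the robot's left a yellow clipboard lies fixed on the table, its clip 27 mm high)

How it is judged (in metres and radians):
On the way, in this order (a step that is already met when the one before it is completed fails the run):
1. a fingertip touches the rail over the first gap from the pencil tin's end, the lamp still out in front (x of lamp in the frame of rack below -0.04 m and ((y of pencil_tin in the frame of rack above 0 m and contact force between the fingers and rail_a above 0.2 N) or (y of pencil_tin in the frame of rack below 0 m and contact force between the fingers and rail_f above 0.2 N))), for 0.05 s.
2. then over the second gap (x of lamp in the frame of rack below -0.04 m and ((y of pencil_tin in the frame of rack above 0 m and contact force between the fingers and rail_b above 0.2 N) or (y of pencil_tin in the frame of rack below 0 m and contact force between the fingers and rail_e above 0.2 N))), for 0.05 s.
3. then over the third gap (x of lamp in the frame of rack below -0.04 m and ((y of pencil_tin in the frame of rack above 0 m and contact force between the fingers and rail_c above 0.2 N) or (y of pencil_tin in the frame of rack below 0 m and contact force between the fingers and rail_d above 0.2 N))), for 0.05 s.
4. then the lamp is pushed fully home in the third gap (x of lamp in the frame of rack above 0.0265 m and ((y of pencil_tin in the frame of rack above 0 m and y of lamp in the frame of rack between 0.022 and 0.052 m) or (y of pencil_tin in the frame of rack below 0 m and y of lamp in the frame of rack between -0.052 and -0.022 m)) and angle between the x axis of lamp and the x axis of rack, either way round below 0.12 rad and height (world z) of lamp below 0.006 m and angle between lamp's own z axis and vertical below 0.06 rad), for 0.2 s.
At the end, for the whole second after the job is handed in: the lamp stands flat and at rest on the table in the third gap from the pencil tin's end, within 15 mm of the gap's middle, within 0.12 rad of square and within 5.5 mm of fully home against the contact studs (rack-frame x of its origin over 26.5 mm); the docked lamp is still home (all of step 4 and linear speed of lamp below 0.01 m/s and distance of docked_lamp from where it was at the start of the episode below 0.012 m and x of docked_lamp in the frame of rack above 0.022 m); the robot touches nothing.
It fails at once if the lamp is lifted off the table (over 12 mm) or tipped (height (world z) of lamp above 0.012 m or angle between lamp's own z axis and vertical above 0.25 rad).
It fails at once if the fingertip runs on to the rail over the fourth gap ((y of pencil_tin in the frame of rack above 0 m and contact force between the fingers and rail_d above 0.2 N) or (y of pencil_tin in the frame of rack below 0 m and contact force between the fingers and rail_c above 0.2 N)).
It fails at once if the fingers press on the rack with over 40 N (contact force between the fingers and rack above 40 N).
It fails at once if the pencil tin or the mug is moved over 20 mm or tipped (distance of any of pencil_tin, mug from where it was at the start of the episode above 0.02 m or angle between any of pencil_tin, mug's own z axis and vertical above 0.25 rad).
It fails at once if the docked lamp is moved over 12 mm (distance of docked_lamp from where it was at the start of the episode above 0.012 m).
It also fails if it takes over 67 s, if anything falls off the work surface, if the arm or the gripper's body presses on something with over 40 N, if the wrist force passes 120 N, or if a joint passes its speed limit or range.

## Working session

There is one attempt and no reset: what is moved stays moved. The work goes in short steps, Python scripts to look and compute and a tool call to move; the robot and the scene stay as the last step left them, time stands still between calls to the robot, and variables do not carry over. Pictures are saved under pics/ and viewed, about 8 in all and at most 12, crops included, and the job is handed in when it is done.

Besides the shell and the picture viewer there is one more tool, called as name(argument=value, ...) on one line, values as JSON. drive_tool: Moves the arm, as the interface text tells. Its arguments: {"type":"object","properties":{"deltas":{"type":"array"},"jaw":{"type":"number"},"force":{"type":"number"}},"required":["deltas"]}

```bash
mkdir -p pics; python3 - <<'E'
from rig import r,cams,job
import cv2,numpy as np
for n in ("scene","side"):
    p,d=cams.grab_frame(n); cv2.imwrite(f"pics/{n}0.png",p[...,::-1]); np.save(f"pics/{n}0.npy",d)
    print(n,cams.camera_params(n))
print(r.sense())
E
```

```text
scene {'fx': 612.6424117408608, 'fy': 612.6424117408608, 'cx': 314.23337615519057, 'cy': 233.29577253752322, 'k1': -0.09134975404470866, 'R': array([[ 0.73339069,  0.67980299,  0.00244756],
       [ 0.43405535, -0.46549419, -0.77130481],
       [-0.52319599,  0.56673014, -0.63646124]]), 't': array([-453.37164962, -190.3397284 , 1472.18356077])}
side {'fx': 434.3289657744662, 'fy': 434.3289657744662, 'cx': 314.48977461882595, 'cy': 239.51854559937357, 'k1': -0.08278997363116297, 'R': array([[ 0.96551342, -0.25932497, -0.02311697],
       [-0.16723424, -0.54968297, -0.81846279],
       [ 0.19954083,  0.79410276, -0.5740943 ]]), 't': array([-575.56443314,  193.56514363,  665.31800539])}
{'clock': 0.1, 'qpos': array([ 1.22062063e+00,  3.53606291e-01,  1.63405138e+00, -1.57605276e-05,
        1.15518803e+00, -2.40025456e-03]), 'qvel': array([ 0.00033424, -0.00202739, -0.00283716,  0.00118971,  0.0001543 ,
        0.00064263]), 'joint_efforts': array([ 6.17277728e-04, -6.06353760e+01, -3.42823648e+01, -1.04993419e-04,
        3.95580166e-03, -4.08405214e-06]), 'eef_pos': array([212.87229373, 587.20699411, 247.62320712]), 'tcp_rot': array([-3.14033957e+00,  1.14031806e-05,  2.79382360e+00]), 'contact_force': array([ 0.26639273, -0.01015879,  0.27501236]), 'wrist_torque': array([-0.02407845,  0.03998572, -0.00215965]), 'opening': 1.0008411217862974}
```

View pics/scene0.png

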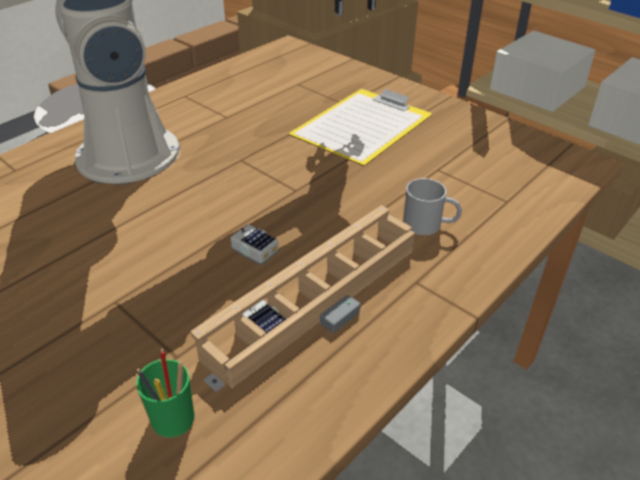

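View pics/side0.png

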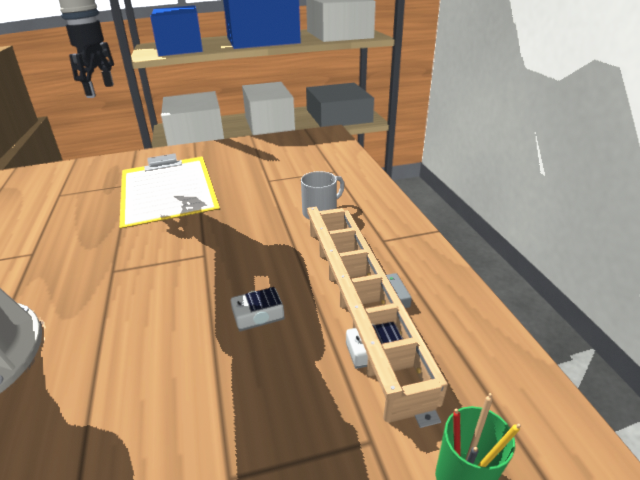

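The tin (scene 167,400) stands at the robot's right (-y) end and the mug at the left, so the order is rail_f, rail_e (docked lamp), rail_d. The target gap is at y=-37. The loose lamp is at scene (254,243) and side (257,307). Next I'll get poses from depth and view crops.

```bash
cat > h.py <<'E'
import numpy as np,cv2
from rig import r,cams
def KD(c): return np.array([[c['fx'],0,c['cx']],[0,c['fy'],c['cy']],[0,0,1.]]),np.array([c['k1'],0,0,0.])
def cloud(c,d):
    K,D=KD(c); v,u=np.mgrid[:480,:640]
    n=cv2.undistortPoints(np.stack([u,v],-1).reshape(-1,1,2).astype(float),K,D).reshape(480,640,2)
    P=np.dstack([n,np.ones((480,640))])*d[...,None]
    X=(P-c['t'])@c['R']; X[d==0]=np.nan; return X
def pix(c,X):
    K,D=KD(c); return cv2.projectPoints(np.float64(X).reshape(-1,1,3),cv2.Rodrigues(c['R'])[0],c['t'],K,D)[0].reshape(-1,2)
def onz(c,uv,z):
    K,D=KD(c); n=cv2.undistortPoints(np.float64(uv).reshape(-1,1,2),K,D).reshape(-1,2)
    d=np.c_[n,np.ones(len(n))]@c['R']; o=-c['R'].T@c['t']; return o+d*((z-o[2])/d[:,2])[:,None]
E
python3 - <<'E'
from h import *
for n in ("scene","side"):
    c=cams.camera_params(n); d=np.load(f"pics/{n}0.npy"); X=cloud(c,d)
    g=np.zeros((480,640),bool)
    if n=="scene": g[195:390,180:415]=1; l=np.s_[222:265,228:282]
    else: g[205:415,300:445]=1; l=np.s_[282:330,225:288]
    tab=X[g&(abs(X[...,2])<12)]; print(n,"table z",np.nanmedian(tab[:,2]))
    m=g&(X[...,2]>61)&(X[...,2]<71); _,lab,st,_=cv2.connectedComponentsWithStats(m.astype(np.uint8)); k=1+st[1:,4].argmax(); m=lab==k
    R=cv2.minAreaRect(X[m][:,:2].astype(np.float32)); print("rail",R,m.sum(),np.median(X[m][:,2]),"fitLine",cv2.fitLine(X[m][:,:2].astype(np.float32),cv2.DIST_HUBER,0,.01,.01).ravel())
    L=X[l].reshape(-1,3); L=L[(L[:,2]>28)&(L[:,2]<45)]; print("lamp",cv2.minAreaRect(L[:,:2].astype(np.float32)),len(L),np.median(L,0))
    p=cv2.imread(f"pics/{n}0.png")
    cr=p[190:390,180:420] if n=="scene" else p[200:420,220:450]
    cv2.imwrite(f"pics/{n}c.png",cv2.resize(cr,None,fx=2.5 if n=="side" else 3,fy=2.5 if n=="side" else 3,interpolation=cv2.INTER_CUBIC))
E
```

```text
scene table z 2.179629145927268
rail ((631.2291259765625, -47.803192138671875), (465.71978759765625, 24.843660354614258), 87.90715789794922) 2633 67.64938128945246 fitLine [ 3.527644e-02  9.993776e-01  6.321909e+02 -7.651822e+01]
lamp ((487.09857177734375, -28.875823974609375), (81.28071594238281, 61.08179473876953), 6.744661808013916) 793 [491.65677002 -33.69041798  34.9764291 ]
side table z 0.39762841352197664
rail ((632.22216796875, -48.65565490722656), (464.8938903808594, 21.805932998657227), 88.07073211669922) 2722 66.26264649721756 fitLine [ 3.3183876e-02  9.9944925e-01  6.2946826e+02 -1.0927427e+02]
lamp ((487.505615234375, -29.167835235595703), (79.68872833251953, 59.03017044067383), 4.450397491455078) 1083 [486.87160849 -35.71756346  33.41554504]
```

View pics/scenec.png

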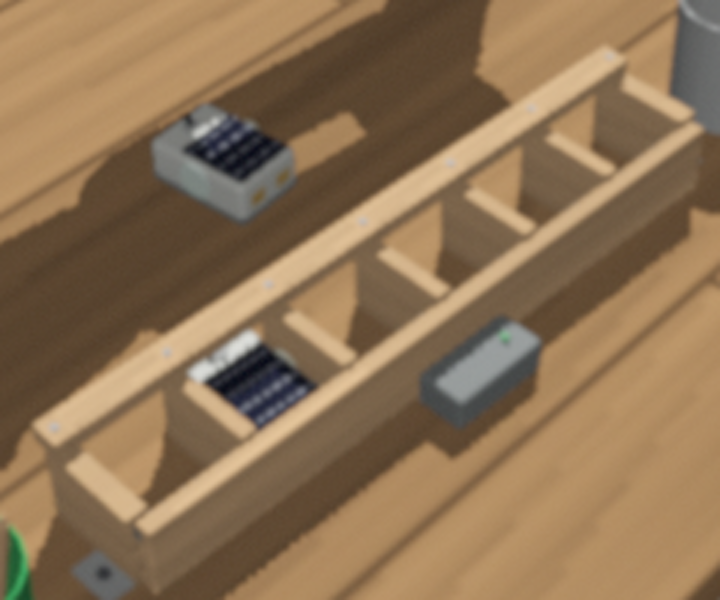

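View pics/sidec.png

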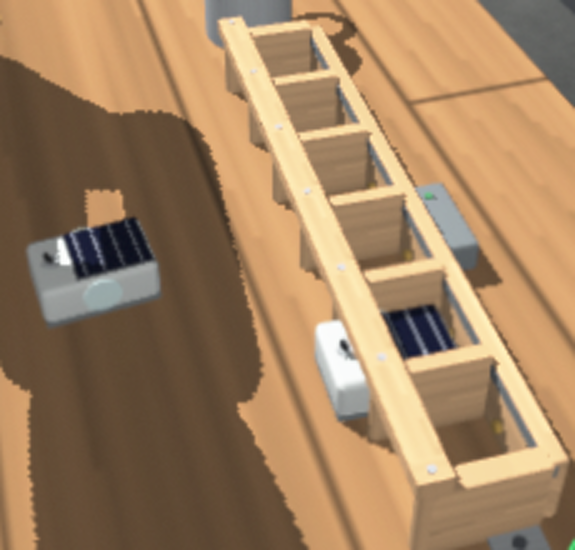

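From both cameras, the rack origin is ≈(621.7,-47.9) with yaw ≈-0.034. The lamp is at ≈(487,-29), turned about 0.1 rad; I'll measure it again later. First I'll turn the jaws along rack x so that only one finger will ride on the rail.

drive_tool(deltas=[[0,0,0,0.1143],[0,0,0,0.1143],[0,0,0,0.1143],[0,0,0,0.1143],[0,0,0,0.1143],[0,0,0,0.1143],[0,0,0,0.1143],[0,0,0,0.1143],[0,0,0,0.1143],[0,0,0,0.1143],[0,0,0,0.1143],[0,0,0,0]], jaw=0)

```text
clock: 1.1
eef_pos: [213.0, 587.3, 247.9]
tcp_rot: [-3.141, 0.001, 1.531]
contact_force: [0.3, -0.1, 0.3]
opening: 1.0
```

```bash
cat >> h.py <<'E'
O=np.array([621.7,-47.9]); A=-0.034
M=np.array([[np.cos(A),np.sin(A)],[-np.sin(A),np.cos(A)]])
def rk(P): return M@(np.asarray(P)[:2]-O)
def st():
    s=r.sense(); print("t",round(s['clock'],2),"rack xy",rk(s['eef_pos']).round(1),"z",s['eef_pos'][2].round(2),"rot",s['tcp_rot'].round(4),"F",s['contact_force'].round(2),"open",round(s['opening'],3))
E
python3 -c "
from h import *
st();print(r.tcp_to_tips)
for n in ('scene','side'):
    X=cloud(cams.camera_params(n),np.load(f'pics/{n}0.npy'))
    g=X[380:440,130:200] if n=='scene' else X[400:,430:515]
    g=g.reshape(-1,3);g=g[(g[:,2]>20)&(g[:,2]<90)];print([rk(q).round() for q in (np.nanmin(g,0),np.nanmax(g,0))])
"
```

```text
t 1.1 rack xy [-430.1  621. ] z 247.89 rot [-3.1413e+00  8.0000e-04  1.5313e+00] F [ 0.28 -0.15  0.34] open 1.0
17.0
[array([  34., -363.]), array([ 103., -290.])]
[array([  33., -364.]), array([ 100., -230.])]
```

drive_tool(deltas=[[-3.5,1.75,0,-0.006],[-3.5,1.75,0,0],[-3.5,1.75,0,0],[-3.5,1.75,0,0],[-3.5,1.75,0,0],[-3.5,1.75,0,0],[-3.5,1.75,0,0],[-3.5,1.75,0,0],[-3.5,1.75,0,0],[-3.5,1.75,0,0],[-3.5,1.75,0,0],[0,0,0,0]])

```text
clock: 2.1
eef_pos: [396.2, 192.1, 248.3]
tcp_rot: [3.141, 0.002, 1.543]
contact_force: [0.3, 0.2, 0.3]
opening: 1.0
```

drive_tool(deltas=[[-3.5,1.75,0,0],[-3.5,1.75,0,0],[-3.5,1.75,0,0],[-3.5,1.75,0,0],[-3.5,1.75,0,0],[-3.5,1.75,0,0],[-3.5,1.75,0,0],[-3.5,1.75,0,0],[-3.5,1.75,0,0],[-3.5,1.75,0,0],[0,0,0,0],[0,0,0,0]])

```text
clock: 3.1
eef_pos: [559.7, -159.1, 247.7]
tcp_rot: [-3.141, -0.0, 1.543]
contact_force: [0.1, 0.1, -0.2]
opening: 1.004
```

```bash
python3 -c "
from h import *
st()"
```

```text
t 3.1 rack xy [ -58.2 -113.3] z 247.68 rot [-3.1409e+00 -2.0000e-04  1.5432e+00] F [ 0.11  0.1  -0.23] open 1.004
```

drive_tool(deltas=[[-2.6,1.0,0,0.006],[-2.6,0.97,0,0],[0,0,3,0],[0,0,3,0],[0,0,3,0],[0,0,3,0],[0,0,2,0],[0,0,0,0],[0,0,0,0],[0,0,0,0]])

```text
clock: 3.93
eef_pos: [578.2, -209.7, 109.7]
tcp_rot: [3.14, 0.0, 1.538]
contact_force: [0.0, 0.4, 0.4]
opening: 0.999
```

```bash
python3 -c "
from h import *
st()
p,d=cams.grab_frame('side');cv2.imwrite('pics/s1.png',cv2.resize(p[180:420,220:540,::-1],None,fx=2.4,fy=2.4,interpolation=2))"
```

```text
t 3.93 rack xy [ -38.  -163.2] z 109.66 rot [3.1403e+00 4.0000e-04 1.5383e+00] F [0.03 0.35 0.43] open 0.999
```

View pics/s1.png

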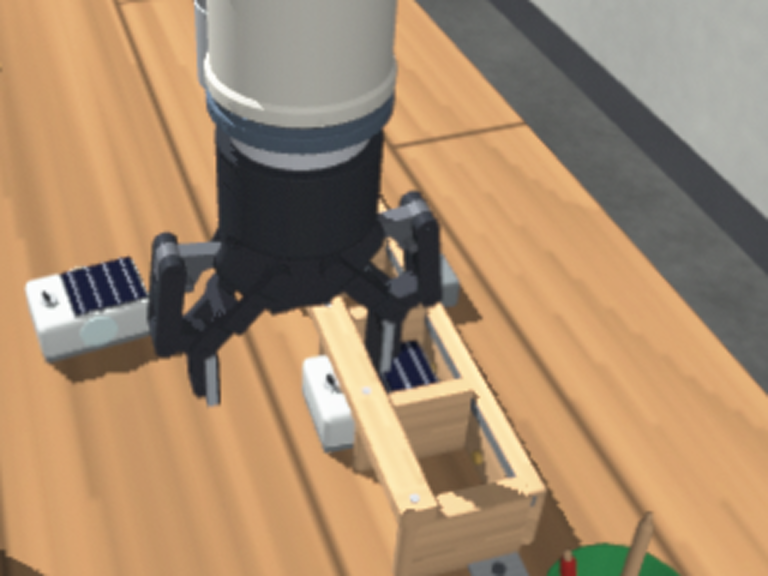

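Side view: the far fingertip is at crop (387,372), full (381,335). The near one is at crop (212,402), full (308,347.5), clear of both lamps. I'll compare these with the predicted positions.

```bash
python3 -c "
from h import *
c=cams.camera_params('side')
for z in (105,92.7):
  for x in (-38-46,-38+42.5,-38+50):
    w=M.T@np.array([x,-163.2])+O
    print(z,x,pix(c,[*w,z]))"
```

```text
105 -84 [[306.44200265 344.83721318]]
105 4.5 [[373.00629594 331.82308064]]
105 12 [[378.46754684 330.73639897]]
92.7 -84 [[306.77183661 351.28967929]]
92.7 4.5 [[372.4647033  338.27753039]]
92.7 12 [[377.85730373 337.18972641]]
```

drive_tool(deltas=[[0,-0.2,1.2,0],[0,0,1.1,0],[0,0,0,0],[0,0,0.1,0],[0,0,0.1,0],[0,0,0,0],[0,0,0,0]])

```text
clock: 4.57
eef_pos: [575.6, -210.3, 83.4]
tcp_rot: [3.141, 0.0, 1.536]
contact_force: [0.0, 0.6, -0.0]
opening: 1.0
```

```bash
python3 -c "
from h import *
st()"
```

```text
t 4.57 rack xy [ -40.6 -163.8] z 83.44 rot [3.1413e+00 1.0000e-04 1.5364e+00] F [ 0.04  0.56 -0.04] open 1.0
```

drive_tool(deltas=[[0,0,0.1,0],[0,0,0.1,0],[0,0,0,0]])

```text
clock: 4.82
eef_pos: [575.4, -210.1, 81.2]
tcp_rot: [-3.142, 0.0, 1.537]
contact_force: [-0.1, 0.0, 0.1]
opening: 1.004
```

drive_tool(deltas=[[0,0,0.1,0],[0,0,0.1,0],[0,0,0,0]])

```text
clock: 5.07
eef_pos: [575.3, -210.1, 79.1]
tcp_rot: [-3.141, -0.0, 1.537]
contact_force: [-0.2, 0.5, 0.4]
opening: 1.0
```

drive_tool(deltas=[[0,0,0.1,0],[0,0,0.1,0],[0,0,0,0]])

```text
clock: 5.32
eef_pos: [575.3, -210.1, 77.1]
tcp_rot: [-3.141, -0.0, 1.537]
contact_force: [-0.1, -0.1, -0.7]
opening: 1.005
```

drive_tool(deltas=[[0,0,0.1,0],[0,0,0.1,0],[0,0,0,0]])

```text
clock: 5.57
eef_pos: [575.3, -210.1, 75.1]
tcp_rot: [-3.141, -0.0, 1.536]
contact_force: [-0.1, -0.5, -0.3]
opening: 1.0
```

drive_tool(deltas=[[0,0,0.1,0],[0,0,0.1,0],[0,0,0,0]])

```text
clock: 5.82
eef_pos: [575.3, -210.1, 73.1]
tcp_rot: [-3.141, -0.0, 1.536]
contact_force: [0.2, 0.2, 0.1]
opening: 0.998
```

drive_tool(deltas=[[0,0,0.1,0],[0,0,0,0]])

```text
clock: 5.98
eef_pos: [575.4, -210.1, 72.1]
tcp_rot: [-3.141, -0.0, 1.537]
contact_force: [0.2, -0.0, -0.1]
opening: 0.996
```

drive_tool(deltas=[[0,0,0.1,0],[0,0,0,0]])

```text
clock: 6.15
eef_pos: [575.3, -210.1, 71.1]
tcp_rot: [-3.141, -0.0, 1.536]
contact_force: [0.9, -0.2, 1.2]
opening: 1.006
```

drive_tool(deltas=[[0,0,0.05,0],[0,0,0,0]])

```text
clock: 6.32
eef_pos: [575.4, -210.1, 70.7]
tcp_rot: [-3.141, -0.0, 1.537]
contact_force: [0.1, 0.6, -0.5]
opening: 0.999
```

drive_tool(deltas=[[0,0,0,0],[0,0,0,0]])

```text
clock: 6.48
eef_pos: [575.4, -210.2, 70.8]
tcp_rot: [3.142, 0.0, 1.536]
contact_force: [-0.1, 0.4, 0.1]
opening: 1.0
```

drive_tool(deltas=[[0,0,0.05,0],[0,0,0,0]])

```text
clock: 6.65
eef_pos: [575.4, -210.1, 70.3]
tcp_rot: [3.142, 0.0, 1.536]
contact_force: [-0.6, -0.4, -0.2]
opening: 0.999
```

drive_tool(deltas=[[0,0,0.05,0],[0,0,0,0]])

```text
clock: 6.82
eef_pos: [575.5, -210.2, 69.9]
tcp_rot: [3.141, 0.0, 1.536]
contact_force: [-1.0, 0.7, 1.2]
opening: 1.001
```

drive_tool(deltas=[[0,0,0.05,0],[0,0,0,0]])

```text
clock: 6.98
eef_pos: [575.5, -210.2, 69.8]
tcp_rot: [3.141, 0.0, 1.537]
contact_force: [-3.1, 0.5, 6.4]
opening: 0.998
```

Contact at 6.4 N over the first gap (rail_f). Now I'll slide along the rail.

drive_tool(deltas=[[0.6,0,0,0],[0.6,0,0,0],[0.6,0,0,0],[0.6,0,0,0],[0.6,0,0,0],[0.6,0,0,0],[0.6,0,0,0],[0.6,0,0,0],[0,0,0,0]])

```text
clock: 7.73
eef_pos: [577.8, -161.1, 69.8]
tcp_rot: [3.14, 0.0, 1.537]
contact_force: [0.6, 1.0, 5.8]
opening: 1.002
```

```bash
python3 -c "
from h import *
st()"
```

```text
t 7.73 rack xy [ -40.  -114.6] z 69.8 rot [3.1402e+00 1.0000e-04 1.5371e+00] F [0.57 0.97 5.82] open 1.002
```

drive_tool(deltas=[[0.6,0,0,0],[0.6,0,0,0],[0.6,0,0,0],[0.6,0,0,0],[0.6,0,0,0],[0.6,0,0,0],[0.6,0,0,0],[0.6,0,0,0],[0.6,0,0,0],[0.6,0,0,0],[0,0,0,0]])

```text
clock: 8.65
eef_pos: [579.8, -101.1, 69.8]
tcp_rot: [3.14, 0.0, 1.537]
contact_force: [0.1, 2.6, 5.8]
opening: 1.004
```

```bash
python3 -c "
from h import *
st()"
```

```text
t 8.65 rack xy [-40.1 -54.6] z 69.79 rot [3.1402 0.     1.5371] F [0.07 2.61 5.78] open 1.004
```

drive_tool(deltas=[[0.5,0,0,0],[0.5,0,0,0],[0,0,0,0],[0,0,-1,0],[0,0,-4,0],[0,0,-4,0],[0,0,-4,0],[0,0,-4,0],[0,0,0,0],[0,0,0,0]])

```text
clock: 9.48
eef_pos: [580.5, -91.9, 242.3]
tcp_rot: [3.137, 0.0, 1.537]
contact_force: [-1.5, -0.1, -0.3]
opening: 0.998
```

```bash
python3 -c "
from h import *
st()"
```

```text
t 9.48 rack xy [-39.7 -45.4] z 242.27 rot [3.1369e+00 3.0000e-04 1.5368e+00] F [-1.47 -0.14 -0.31] open 0.998
```

Three stretches counted, fingertip lifted clear. Next I go over the lamp and turn the jaws across it.

drive_tool(deltas=[[2,-3.2,0,0],[2,-3.2,0,0],[2,-3.1,0,0],[0,0,0,-0.121],[0,0,0,-0.121],[0,0,0,-0.121],[0,0,0,-0.121],[0,0,0,-0.121],[0,0,0,-0.121],[0,0,0,-0.121],[0,0,0,-0.121],[0,0,0,-0.121]])

```text
clock: 10.48
eef_pos: [485.2, -28.6, 237.7]
tcp_rot: [-3.14, -0.003, 2.632]
contact_force: [0.3, 0.1, -0.5]
opening: 1.005
```

drive_tool(deltas=[[0,0,0,-0.121],[0,0,0,-0.121],[0,0,0,-0.121],[0,0,0,-0.121],[0,0,0,-0.121],[0,0,0,0],[0,0,0,0],[0,0,0,0]])

```text
clock: 11.15
eef_pos: [486.0, -28.8, 238.5]
tcp_rot: [3.141, -0.002, -3.057]
contact_force: [0.4, 0.3, -0.2]
opening: 1.002
```

```bash
python3 -c "
from h import *
st();print(r.sense()['eef_pos'],r.sense()['qpos'])
c=cams.camera_params('wrist')
p,d=cams.grab_frame('wrist');cv2.imwrite('pics/w1.png',p[...,::-1]);X=cloud(c,d)
m=(X[...,2]>29)&(X[...,2]<39)&(abs(X[...,0]-487)<70)&(abs(X[...,1]+29)<60)
print(m.sum(),cv2.minAreaRect(X[m][:,:2].astype(np.float32)),np.median(X[m],0))
"
```

```text
t 11.15 rack xy [-136.3   14.5] z 238.55 rot [ 3.1413e+00 -1.6000e-03 -3.0566e+00] F [ 0.37  0.34 -0.22] open 1.002
[486.00055769 -28.81574486 238.54801781] [-6.23586139e-02  1.48381929e-01  1.93054968e+00  9.46163178e-05
  1.06425399e+00 -1.71820162e+00]
4562 ((486.3179931640625, -30.52899742126465), (77.88380432128906, 55.19158172607422), 4.839391708374023) [484.64061587 -30.48447875  32.39525424]
```

View pics/w1.png

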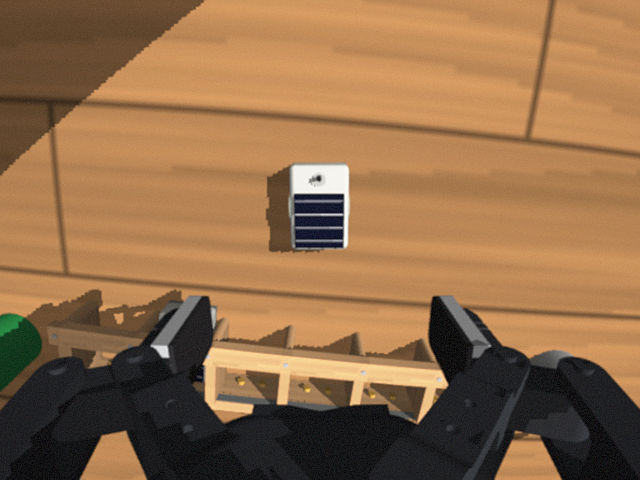

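The wrist view shows the lamp (291–349, 165–249) square to the jaws. Its yaw is 0.085 and its centre about (486.4,-30.3). Descending over it.

drive_tool(deltas=[[0,-0.12,3.5,0],[0,0,3.5,0],[0,0,3.5,0],[0,0,3.5,0],[0,0,3.5,0],[0,0,2.5,0],[0,0,1,0],[0,0,0.5,0],[0,0,0,0],[0,0,0,0]])

```text
clock: 12.03
eef_pos: [487.5, -30.2, 25.3]
tcp_rot: [-3.141, 0.001, -3.053]
contact_force: [-0.4, 0.3, 0.8]
opening: 0.999
```

```bash
python3 -c "
from h import *
st()"
```

```text
t 12.03 rack xy [-134.7   13.1] z 25.29 rot [-3.1414e+00  1.4000e-03 -3.0533e+00] F [-0.37  0.35  0.77] open 0.999
```

drive_tool(deltas=[[0,0,0.4,0],[0,0,0,0],[0,0,0,0],[0,0,0,0],[0,0,0,0],[0,0,0,0],[0,0,0,0],[0,0,0,0]], jaw=0.34, force=20)

```text
clock: 12.7
eef_pos: [486.7, -30.2, 20.3]
tcp_rot: [-3.142, 0.0, -3.053]
contact_force: [0.6, -0.3, 1.1]
opening: 0.659
```

```bash
python3 -c "
from h import *
st()"
```

```text
t 12.7 rack xy [-135.5   13.1] z 20.34 rot [-3.1416e+00  1.0000e-04 -3.0527e+00] F [ 0.6  -0.29  1.07] open 0.659
```

drive_tool(deltas=[[0,0,0,0.041],[0,0,0,0.041],[0,0,0,0.041],[0,-0.6,0,0],[0,-0.7,0,0],[0,-0.7,0,0],[0,-0.7,0,0],[0,-0.7,0,0],[0,-0.7,0,0],[0,-0.6,0,0],[0,-0.3,0,0],[0,0,0,0]])

```text
clock: 13.7
eef_pos: [485.0, -81.0, 20.3]
tcp_rot: [-3.141, 0.0, 3.107]
contact_force: [-0.1, -0.2, -0.4]
opening: 0.658
```

```bash
python3 -c "
from h import *
st()"
```

```text
t 13.7 rack xy [-135.5  -37.7] z 20.3 rot [-3.1415e+00  1.0000e-04  3.1067e+00] F [-0.09 -0.19 -0.41] open 0.658
```

drive_tool(deltas=[[0,0,0,0],[0,0,0,0],[0,0,0,0],[0,0,0,0],[0,0,0,0]], jaw=0.38, force=20)

```text
clock: 14.12
eef_pos: [485.1, -80.1, 20.4]
tcp_rot: [-3.141, 0.0, 3.108]
contact_force: [-0.7, -2.3, 3.7]
opening: 0.625
```

```bash
python3 -c "
from h import *
st()"
```

```text
t 14.12 rack xy [-135.4  -36.8] z 20.4 rot [-3.1414e+00  3.0000e-04  3.1079e+00] F [-0.67 -2.33  3.72] open 0.625
```

drive_tool(deltas=[[0,0,0,0],[0,0,0,0],[0,0,0,0],[0,0,0,0]], jaw=0.1)

```text
clock: 14.45
eef_pos: [484.9, -80.0, 20.2]
tcp_rot: [3.141, -0.0, 3.108]
contact_force: [0.4, -0.4, -0.3]
opening: 0.899
```

drive_tool(deltas=[[0,0,-2,0],[0,0,-3.5,0],[0,0,-3.5,0],[3.3,0,0,0],[3.3,0,0,0],[0,0,0,0],[0,0,0,0]])

```text
clock: 15.03
eef_pos: [417.3, -77.7, 110.3]
tcp_rot: [3.141, -0.001, 3.107]
contact_force: [0.1, -0.1, 0.1]
opening: 0.903
```

drive_tool(deltas=[[0,0,0,0],[0,0,0,0],[0,0,0,0],[0,0,0,0],[0,0,0,0],[0,0,0,0]], jaw=0.76)

```text
clock: 15.53
eef_pos: [419.2, -77.9, 110.1]
tcp_rot: [3.142, -0.0, 3.108]
contact_force: [0.4, 0.7, 0.0]
opening: 0.242
```

```bash
python3 -c "
from h import *
st()
c=cams.camera_params('wrist')
p,d=cams.grab_frame('wrist');cv2.imwrite('pics/w2.png',p[...,::-1])
for n,m0 in (('side',None),('scene',None)):
    c=cams.camera_params(n);p2,d2=cams.grab_frame(n);X=cloud(c,d2)
    cv2.imwrite(f'pics/{n}2.png',p2[...,::-1])
    m=(X[...,2]>29)&(X[...,2]<39)&(abs(X[...,0]-486)<55)&(abs(X[...,1]+80)<60)
    R=cv2.minAreaRect(X[m][:,:2].astype(np.float32));print(n,m.sum(),R,rk(R[0]))
"
```

```text
t 15.53 rack xy [-201.3  -36.9] z 110.13 rot [ 3.1416e+00 -2.0000e-04  3.1076e+00] F [0.39 0.67 0.02] open 0.242
side 1205 ((483.616455078125, -80.1602554321289), (57.419498443603516, 78.43138885498047), 88.42705535888672) [-136.90710295  -36.93554684]
scene 813 ((483.77215576171875, -79.57879638671875), (57.86491394042969, 81.50578308105469), 88.34588623046875) [-136.77125805  -36.34913104]
```

View pics/w2.png

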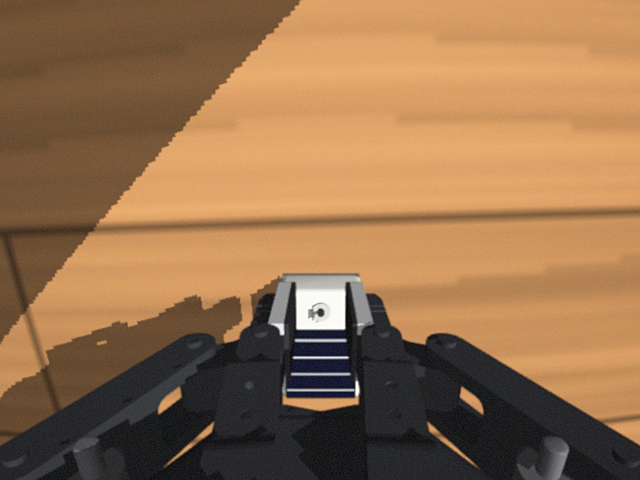

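The lamp is at rack (-136.8,-36.8) and square to within 0.01 rad. Lowering behind it with the two fingers ~50 mm wide overall.

drive_tool(deltas=[[0,0,3,0],[0,0,3,0],[0,0,1.5,0],[0,0,0.9,0],[0,0,0,0],[-0.7,0,0,0],[-0.7,0,0,0],[-0.7,0,0,0],[0,0,0,0]])

```text
clock: 16.43
eef_pos: [443.1, -79.0, 27.4]
tcp_rot: [-3.141, 0.004, 3.108]
contact_force: [-0.1, -0.0, 0.2]
opening: 0.241
```

```bash
python3 -c "
from h import *
st()"
```

```text
t 16.43 rack xy [-177.4  -37.2] z 27.44 rot [-3.141   0.0041  3.1077] F [-0.11 -0.    0.23] open 0.241
```

drive_tool(deltas=[[-0.8,0,0,0],[-0.8,0,0,0],[-0.8,0,0,0],[-0.8,0,0,0],[-0.8,0,0,0],[-0.8,0,0,0],[-0.8,0,0,0],[-0.8,0,0,0],[-0.4,0,0,0],[0,0,0,0]])

```text
clock: 17.27
eef_pos: [509.5, -81.1, 26.3]
tcp_rot: [-3.141, 0.002, 3.108]
contact_force: [0.0, -0.3, -0.4]
opening: 0.239
```

```bash
python3 -c "
from h import *
st()
for n in ('side','scene'):
    c=cams.camera_params(n);p2,d2=cams.grab_frame(n);X=cloud(c,d2)
    if n=='side':cv2.imwrite(f'pics/{n}3.png',cv2.resize(p2[180:400,230:470,::-1],None,fx=2.6,fy=2.6,interpolation=2))
"
```

```text
t 17.27 rack xy [-111.  -37.] z 26.33 rot [-3.1414e+00  1.6000e-03  3.1076e+00] F [ 0.04 -0.31 -0.37] open 0.239
```

View pics/side3.png

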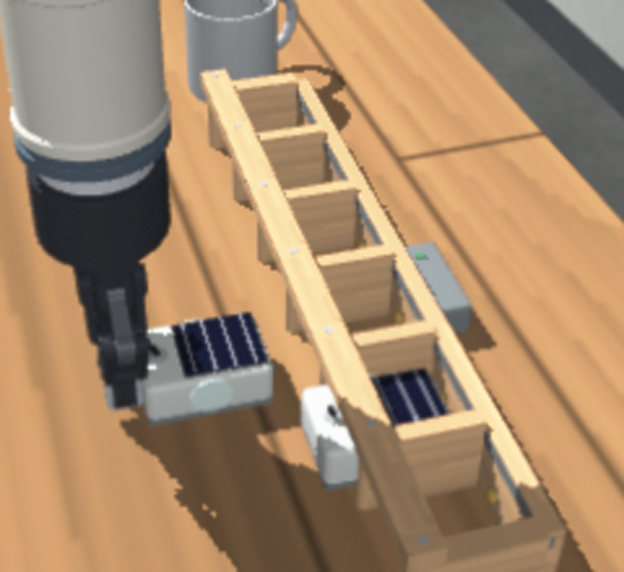

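The side view shows the lamp (crop 150–270, 315–415) square in front of the gap after the docked lamp, with the fingers flat behind it. Pushing on.

drive_tool(deltas=[[-0.7,0,0,0],[-0.7,0,0,0],[-0.7,0,0,0],[-0.7,0,0,0],[-0.7,0,0,0],[-0.7,0,0,0],[-0.7,0,0,0],[0,0,0,0]])

```text
clock: 18.03
eef_pos: [559.0, -82.8, 26.5]
tcp_rot: [-3.141, 0.002, 3.108]
contact_force: [1.3, -0.2, 0.1]
opening: 0.238
```

drive_tool(deltas=[[-0.5,0,0,0],[-0.5,0,0,0],[-0.5,0,0,0],[-0.5,0,0,0],[-0.5,0,0,0],[-0.5,0,0,0],[0,0,0,0]])

```text
clock: 18.62
eef_pos: [588.4, -83.7, 26.4]
tcp_rot: [-3.141, 0.002, 3.108]
contact_force: [0.1, -0.4, -0.4]
opening: 0.244
```

```bash
python3 -c "
from h import *
st()
"
```

```text
t 18.62 rack xy [-32.1 -36.9] z 26.45 rot [-3.1415e+00  1.5000e-03  3.1076e+00] F [ 0.06 -0.41 -0.4 ] open 0.244
```

drive_tool(deltas=[[-0.25,0,0,0],[-0.25,0,0,0],[-0.25,0,0,0],[-0.2,0,0,0],[0,0,0,0]])

```text
clock: 19.03
eef_pos: [597.0, -84.0, 26.4]
tcp_rot: [-3.142, 0.001, 3.108]
contact_force: [-0.4, -0.6, 0.4]
opening: 0.243
```

drive_tool(deltas=[[-0.1,0,0,0],[-0.1,0,0,0],[0,0,0,0]])

```text
clock: 19.28
eef_pos: [598.5, -84.0, 26.3]
tcp_rot: [3.142, -0.0, 3.108]
contact_force: [0.2, -0.7, -0.5]
opening: 0.24
```

drive_tool(deltas=[[-0.1,0,0,0],[0,0,0,0]])

```text
clock: 19.45
eef_pos: [599.5, -84.1, 26.3]
tcp_rot: [3.142, 0.0, 3.107]
contact_force: [-0.6, -0.2, -0.1]
opening: 0.238
```

drive_tool(deltas=[[-0.1,0,0,0],[0,0,0,0]])

```text
clock: 19.62
eef_pos: [600.6, -84.1, 26.3]
tcp_rot: [3.142, 0.0, 3.107]
contact_force: [-0.5, 0.8, -1.3]
opening: 0.242
```

drive_tool(deltas=[[-0.1,0,0,0],[0,0,0,0]])

```text
clock: 19.78
eef_pos: [601.0, -84.1, 26.2]
tcp_rot: [3.142, -0.001, 3.107]
contact_force: [-2.6, 0.2, 3.3]
opening: 0.239
```

drive_tool(deltas=[[-0.1,0,0,0],[0,0,0,0]])

```text
clock: 19.95
eef_pos: [601.0, -84.1, 26.1]
tcp_rot: [3.141, -0.003, 3.108]
contact_force: [-7.3, -0.3, 5.8]
opening: 0.242
```

drive_tool(deltas=[[-0.05,0,0,0],[0,0,0,0]])

```text
clock: 20.12
eef_pos: [601.1, -84.1, 26.1]
tcp_rot: [3.141, -0.004, 3.108]
contact_force: [-8.1, 0.5, 5.8]
opening: 0.24
```

It stopped firmly at TCP rack x≈-19.5 (home predicts -19), with the force rising to 8 N. Backing off to check.

drive_tool(deltas=[[0.5,0,0,0],[1.5,0,0,0],[3,0,0,0],[3.5,0,0,0],[3.5,0,-2,0],[3,0,-3,0],[0,0,-4,0],[0,0,-4,0],[0,0,0,0],[0,0,0,0]])

```text
clock: 20.95
eef_pos: [455.8, -79.5, 158.4]
tcp_rot: [-3.141, 0.007, 3.107]
contact_force: [0.0, -0.5, -1.1]
opening: 0.241
```

```bash
python3 -c "
from h import *
st()
for n in ('side','scene'):
    c=cams.camera_params(n);p2,d2=cams.grab_frame(n);X=cloud(c,d2)
    cv2.imwrite(f'pics/{n}4.png',cv2.resize(p2[180:400,230:470,::-1] if n=='side' else p2[190:390,180:420,::-1],None,fx=2.6,fy=2.6,interpolation=2))
    Q=(X[...,:2]-O)@M.T
    for yc in (-37,-111):
        m=(X[...,2]>28)&(X[...,2]<38)&(Q[...,0]>-40)&(Q[...,0]<70)&(abs(Q[...,1]-yc)<31)
        print(n,yc,m.sum(),np.percentile(Q[m],[1,99],axis=0).round(1).tolist())
"
```

```text
t 20.95 rack xy [-164.7  -37.2] z 158.43 rot [-3.1406  0.0073  3.1074] F [ 0.04 -0.49 -1.06] open 0.241
side -37 593 [[-6.8, -62.6], [69.1, -6.1]]
side -111 779 [[-8.2, -135.9], [67.3, -80.4]]
scene -37 615 [[2.7, -55.7], [64.1, -6.3]]
scene -111 745 [[2.1, -132.1], [64.2, -80.8]]
```

View pics/side4.png

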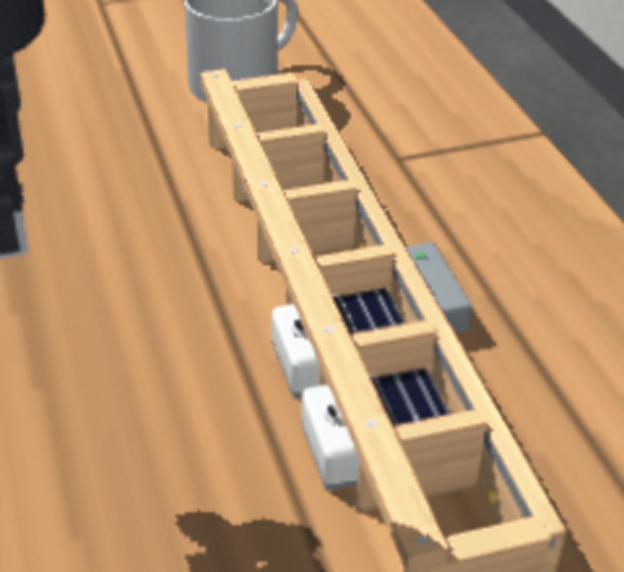

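View pics/scene4.png

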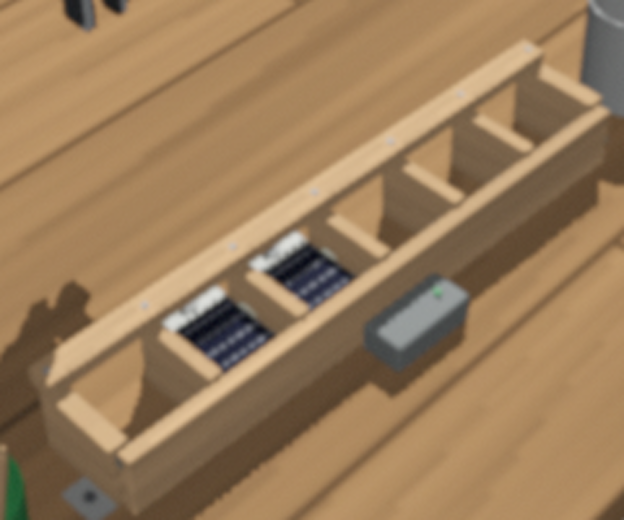

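Both lamps are equally deep in neighbouring gaps: side depth gives x -6.8..69 for the returned lamp and -8.2..67 for the docked one. The gripper is clear, so I'm handing in.

```bash
python3 -c "
from rig import job
print(job.sign_off())"
```

```text
the job is handed in; nothing more can be done
None
```

The returned solar lamp is home in the third gap from the pencil tin, and the job is handed in. The tin stood at the robot's right end, so the count ran from that side; sign-off gives no verdict.

- **Count:** One fingertip slid along the rail with about 6 N, over the first, second and third gaps in turn. It was lifted off over the third gap at rack y ≈ -45 mm, about 29 mm short of the fourth gap's rail for the 22 mm wide finger.
- **Push:** The lamp was moved sideways in front of the gap between loosely set jaws, then closed on briefly with a light grip to square it. Two fingers then pushed it in from behind until it stopped hard on the studs at about 8 N.
- **Last checks:** The lamp's ends read x ≈ -7 to 69 mm in the rack frame, with the docked lamp at -8 to 67 mm, so they are equally deep. The side and scene pictures show it upright and square, and the gripper was well clear. The time was about 21 s of the 67 s allowed.
- **Less certain:** The scene camera saw only the part of the lamp behind the rail, so its front end rests on the side camera and the stop position. I did not measure the tin and mug again afterwards. The arm stayed well clear of both, and the mug looks unmoved in the last side picture.

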